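# Finish the slatted display riser

## Robot

A 7-joint arm with a two-finger parallel gripper is mounted at the origin on the work surface; the furniture and walls round the work are solid. World frame = base frame: x ahead of the robot, y to its left, z up, the work surface at z = 0. Lengths are in m, angles in rad, forces in N, time in s.
With the tool pointing down it reaches from about 0.35 to 0.9 m from the base axis. Payload 8.1 kg.
Tool frame: the origin (TCP) lies on the centre line of the jaws, within the pads' length; the fingertips stand 11 mm ahead of it and the grasp point (between the pads) lies 8 mm behind it (arm.nose_length is the distance from the TCP to the fingertips, in m); z points along the fingers, y is the line along which they close (so a half turn about z gives the same grasp; the last joint's range is limited). The gripper opens to 92 mm and grips with 3 to 60 N. Pads are 19 mm wide; open, the fingers measure 130 mm over their backs; the gripper's body (75 mm by 190 mm) begins 47 mm behind the grasp point.
Start: joints at [-1.396, 0.434, 0.025, 1.573, -0.012, 1.134, -0.075], TCP at [0.171, 0.601, 0.238] pointing down, gripper open.
Joint ranges: [-2.62, 2.62], [-0.44, 2.09], [-1.27, 1.32], [0.08, 2.57], [-1.32, 4.46], [0.12, 2], [-2.74, 2.74]. Speed limits (rad/s): [2.22, 2.22, 3.01, 3.01, 3.14, 3.14, 3.14].

## Interface

Orientations are given as a rotation vector (axis times angle).
In Python, from cell import arm gives the robot as it stands.
- The arm moves only by the tool jog_arm, never from a script. Its argument "moves" is a list of rows, each a list of 4 numbers: the shift along the tool's x, y, z in m, then the turn about the tool's z in rad. In form: [[tx, ty, tz, spin], ...]. A call has 1 to 20 rows; each row is the pose to reach, as a shift and turn from the pose commanded when the call began, along the tool's axes at that moment; what a row does not reach only later rows make up. A row lasts 1/8 s, in which the tool goes at most 62.5 mm and 10.7 degrees, less where a joint would pass 70% of its speed; a pose out of reach is approached as far as the arm can. A call with a gripper value outside its range is refused whole. "hand" is the finger opening in m, from 0 to 0.0918, set as the call begins (left out, the last holds). The fingers move at their own pace and stop on an object; "newtons" is the grip in N (left out, the last holds). Time passes only in rows, so rows that repeat a pose let the fingers close. It gives the time, the measured TCP pose, the force, the opening and the grip force at its end, in the units of the state.
- arm.observe(): the state, without advancing time (a new reading comes with each control period).
- arm.get_image(name): name is "side" or "top" or "wrist"; returns a dict with "color" (480x640x3 uint8, red, green, blue), "z_map" (480x640 float32, m along the optical axis (not along the pixel's ray), 0 where there is no reading), "fx", "fy", "cx", "cy" (pixels), "rvec" (rotation vector, rad) and "tvec" (3), from world to camera coordinates, as OpenCV has them. Camera axes: x right, y down, z forward; pixel columns grow to the right and rows downward; lengths in m; the calibration is good to about 2 mm. A picture is of the moment at which its call begins.
- arm.sign_off(): hands the job in; it is judged then, once.
The state is a dict: "clock": time; "joints": joint angles; "dq": joint speeds; "joint_efforts": joint torques, N m; "position": TCP position; "ee_rot": TCP orientation; "force": force on the tool from outside, world axes, zero at the start; "ft_torque": the same for the moment, N m; "width": opening from 0.0 (shut) to 1.0 (fully open); "gripper_force": force on a finger pad.
Only numpy, scipy, OpenCV 4.12 (cv2) and the standard library are available. Lean on these libraries where they do the work, as an engineer would, in place of code of your own. Each camera call takes 0.05 s, during which the arm holds its last target. There are 200 camera calls.

## Task

Finish the crosswise wooden display riser so that a bowl can be shown on it. Take the narrow loose slat off the sloped stand and seat it fully home in the riser's empty pair of notches, level beside its twin; then lay the wide loose slat crosswise over that pair, notches down, so that it drops fully home in their middle saddles. Do not shove the riser away from its spot or disturb the glass bowl and the pepper mill beside it.

Things in the scene. Friction and masses are not known exactly. Their poses are not given: they have to be found in the camera images.
- riser: Loose pale riser, 176 x 176 mm, 0.6 kg: 28 mm square slats, 176 long, cross-lapped in layers 16 mm apart. Origin: centre of its underside; z up. Layer 1: two along x at y = +-58. Layer 2: two along y at x = +-58, underside z = 16. Layer 3: one along x at y = +58, z = 32 to 60, with a saddle (top notch 64 wide, 6 deep) at x = 0; the twin's place at y = -58 is empty.
- empty_notches (a point): Midway between the two empty top notches of layer 2 (36 mm wide, 6 deep), at their floor: riser frame (0, -58, 38) mm, axes as the riser's. The narrow slat is home with its length along the riser's x, either way round, and its origin 6 mm under this point, at (0, -58, 32).
- top_saddle (a point): Over the riser's middle, at the saddles' floor: riser frame (0, 0, 54) mm, axes as the riser's. The wide slat is home with its length along the riser's y, either way round, and its origin 6 mm under this point, at (0, 0, 48); the top of the finished riser is then 76 mm high.
- cross_slat: Narrow loose slat, pale wood, 176 long x 28 wide x 28 mm high, 0.09 kg. Origin: centre of its underside; x along its length, y across, z up. Underside: two notches 36 mm wide, 6 deep, at x = +-58 mm. Top: one saddle 64 mm wide, 6 deep at the middle, so it is 22 mm high there. At the start it lies on the sloped stand, top side out.
- top_slat: Wide loose slat, pale wood, 176 long x 52 wide x 28 mm high, 0.16 kg. Origin: centre of its underside; x along its length, y across, z up through its flat top. Underside: two notches 40 mm wide, 6 deep, at x = +-58 mm. At the start it lies on the sloped stand beside the narrow one (either may be the left one), top side out.
- stand: Fixed dark wooden stand like a cookbook stand, 200 mm wide (y), 175 mm deep. Origin: on the table under the middle of its slope, which rises toward +x at 30 degrees from level and passes 70 mm over the origin. A ledge at the low end, 14 mm high, stops the two slats; they lie along the slope, one at y = +50 mm, one at y = -50 mm.
- bowl: Bystander: loose glass bowl with gold rim, 130 mm across, 64 mm high; origin under its centre
- mill: Bystander: loose brown wooden pepper mill, 56 mm across, 163 mm high; origin under its centre

How it is judged:
On the way, in this order (a step that is already met when the one before it is completed fails the run):
1. the narrow slat is seated in the empty notches beside its twin (x of cross_slat in the frame of riser between -0.01 and 0.01 m and y of cross_slat in the frame of riser between -0.068 and -0.048 m and z of cross_slat in the frame of riser between 0.028 and 0.0355 m and angle between the x axis of cross_slat and the x axis of riser, either way round below 0.14 rad and angle between cross_slat's own z axis and vertical below 0.07 rad), for 0.2 s.
2. the wide slat is seated crosswise in the saddles of both (all of step 1 and x of top_slat in the frame of riser between -0.01 and 0.01 m and y of top_slat in the frame of riser between -0.01 and 0.01 m and z of top_slat in the frame of riser between 0.044 and 0.0515 m and angle between the x axis of top_slat and the y axis of riser, either way round below 0.14 rad and angle between top_slat's own z axis and vertical below 0.07 rad), for 0.2 s.
At the end, for the whole second after the job is handed in: Both slats are home in the riser, top side up and at rest: the narrow one within 10 mm of its place at y = -58 mm in plan, 4 mm in height, 8 degrees in direction along the riser's x; the wide one within the same limits over the middle, along the riser's y; both level within 4 degrees (all of step 2 and linear speed of each of cross_slat, top_slat, riser below 0.02 m/s); the robot touches nothing.
It fails at once if the riser is shoved more than 40 mm from its spot (distance of riser from where it was at the start of the episode above 0.04 m).
It fails at once if the glass bowl is moved more than 30 mm (distance of bowl from where it was at the start of the episode above 0.03 m).
It fails at once if the pepper mill is moved more than 30 mm (distance of mill from where it was at the start of the episode above 0.03 m).
It also fails if it takes over 61 s, if anything falls off the work surface, if the arm or the gripper's body presses on something with over 40 N, if the wrist force passes 120 N, or if a joint passes its speed limit or range.

## Working session

There is one attempt and no reset: what is moved stays moved. The work goes in short steps, Python scripts to look and compute and a tool call to move; the robot and the scene stay as the last step left them, time stands still between calls to the robot, and variables do not carry over. Pictures are saved under pics/ and viewed, at most 10 in all, crops included, and the job is handed in when it is done.

Besides the shell and the picture viewer there is one more tool, called after "Emit:" by a JSON object that holds its "method" and its "body". jog_arm: Moves the arm, as the interface text tells. Its arguments: {"type":"object","properties":{"moves":{"type":"array"},"hand":{"type":"number"},"newtons":{"type":"number"}},"required":["moves"]}

```bash
mkdir -p pics; ls; python3 - <<'E'
from cell import arm
import cv2,numpy as np
s=arm.observe();print({k:np.round(v,3) for k,v in s.items()})
for n in("top","side"):
    d=arm.get_image(n);np.savez(f"pics/{n}0.npz",**d)
    cv2.imwrite(f"pics/{n}0.png",d["color"][:,:,::-1]);print(n,d["fx"],d["cx"],d["cy"],d["rvec"],d["tvec"])
E
```

```text
pics
{'clock': np.float64(0.0), 'joints': array([-1.396,  0.435,  0.025,  1.574, -0.012,  1.134, -0.075]), 'dq': array([-0.002, -0.001,  0.001, -0.001,  0.001,  0.002,  0.001]), 'joint_efforts': array([-0.0000e+00, -6.6784e+01,  9.8500e-01, -3.1446e+01, -6.0000e-02,
        4.3000e-02,  0.0000e+00]), 'position': array([0.171, 0.601, 0.237]), 'ee_rot': array([-4.350e-01, -3.111e+00,  3.000e-03]), 'force': array([-1.163, -0.838,  0.158]), 'ft_torque': array([ 0.009, -0.035, -0.01 ]), 'gripper_force': np.float64(0.0), 'width': np.float64(1.0)}
top 557.1627148795598 321.0035714074698 232.0395429457463 [ 2.17022992 -2.18175912  0.10802289] [-0.02541669  0.56430305  1.21639228]
side 516.0828797944321 325.8648115125904 234.01622066463207 [ 1.99515733 -0.14706815  0.11223141] [-0.57558901  0.09436678  1.23380807]
```

View pics/top0.png

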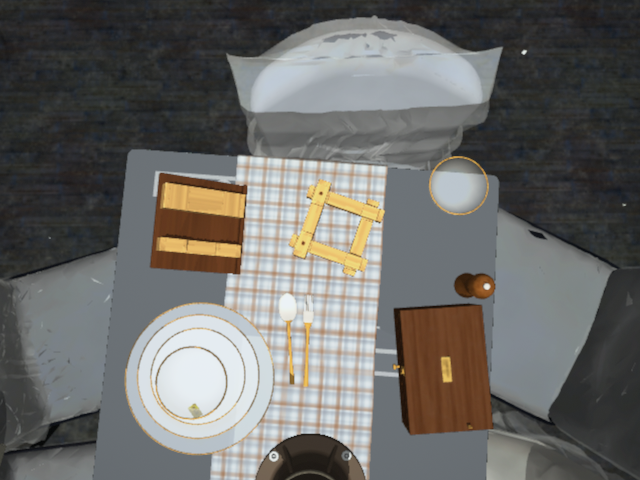

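View pics/side0.png

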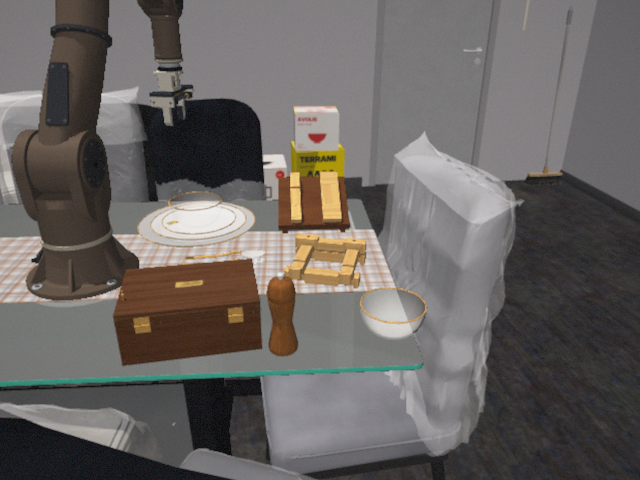

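The top view shows the stand at upper left, with the wide slat at rows 183-215 and the narrow one at about row 247. The riser is at about (340,228), the bowl at (459,185) and the mill at (475,285). Next I'll enlarge and measure.

```bash
cat > h.py <<'E'
import numpy as np,cv2
from scipy.spatial.transform import Rotation as R
def cloud(d):
    R_=cv2.Rodrigues(d["rvec"])[0];z=d["z_map"].astype(float)
    v,u=np.mgrid[:480,:640]
    P=np.stack([(u-d["cx"])/d["fx"]*z,(v-d["cy"])/d["fy"]*z,z],-1)
    return (P-d["tvec"].reshape(3))@R_
def pix(d,p):
    return cv2.projectPoints(np.float64(p).reshape(-1,3),d["rvec"],d["tvec"],np.array([[d["fx"],0,d["cx"]],[0,d["fy"],d["cy"]],[0,0,1]]),None)[0][:,0]
E
python3 - <<'E'
from h import *
d=dict(np.load("pics/top0.npz"));P=cloud(d)
c=d["color"][160:290,145:405,::-1]
cv2.imwrite("pics/crop.png",cv2.resize(c,None,fx=3,fy=3,interpolation=cv2.INTER_CUBIC))
for u,v in[(200,198),(170,195),(235,200),(170,244),(200,246),(235,250),(190,223),(275,240),(340,228),(315,215),(330,250),(360,208),(355,240),(410,240),(459,160),(487,286)]:print(u,v,P[v,u].round(4))
E
```

```text
200 198 [0.6307 0.2268 0.0994]
170 195 [0.6319 0.2811 0.1333]
235 200 [0.6326 0.1594 0.0569]
170 244 [0.5318 0.2808 0.1268]
200 246 [0.5297 0.2266 0.0934]
235 250 [0.5231 0.1582 0.0583]
190 223 [0.5803 0.2523 0.0767]
275 240 [0.5489 0.0761 0.0013]
340 228 [ 0.5758 -0.072  -0.001 ]
315 215 [ 0.599  -0.0153  0.055 ]
330 250 [ 0.5228 -0.0478  0.0457]
360 208 [ 0.616  -0.1151  0.0398]
355 240 [ 0.5462 -0.1043  0.0231]
410 240 [ 0.5473 -0.231   0.0009]
459 160 [ 0.7219 -0.3364  0.0456]
487 286 [ 0.4429 -0.3537  0.1641]
```

View pics/crop.png

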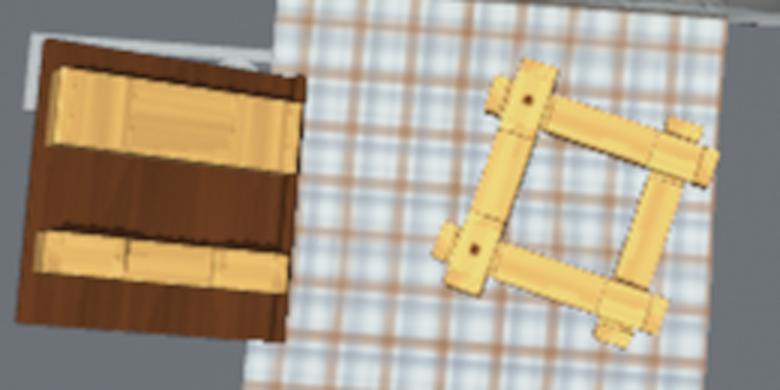

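The crop shows the riser's layer-3 slat on its left side, running from (535,70) to (465,290). The empty notches are at (683,158) and (632,300). The stand's slope rises to the left (world +y), with the wide slat at the back and the narrow one in front.

```bash
cat > fit.py <<'E'
from h import *
def rect(Q):
    (c,s,a)=cv2.minAreaRect((Q[:,:2]*1000).astype(np.float32));return np.round(c,1),np.round(s,1),round(a,2)
def riser(P):
    x,y,z=P[...,0],P[...,1],P[...,2]
    roi=(abs(x-.575)<.13)&(abs(y+.07)<.13)
    return P[roi&(z>.02)],P[roi&(z>.049)&(z<.07)],P[roi&(z>.02)&(z<.049)]
E
python3 - <<'E'
from fit import *
d=dict(np.load("pics/top0.npz"));P=cloud(d);col=d["color"].astype(int)
for Q in riser(P)[:2]:print("riser",rect(Q),len(Q),np.median(Q[:,2]), Q.mean(0))
A,L3,_=riser(P)
yel=(col[...,0]>140)&(col[...,0]-col[...,2]>50)
yel=cv2.erode(yel.astype(np.uint8),np.ones((2,2)))>0
for n,(lo,hi) in dict(wide=(.585,.69),narrow=(.49,.57)).items():
    m=yel&(P[...,0]>lo)&(P[...,0]<hi)&(P[...,1]>.12)&(P[...,1]<.34);Q=P[m]
    A=np.c_[Q[:,:2],np.ones(len(Q))]
    k=np.ones(len(Q),bool)
    for _ in range(5):
        s=np.linalg.lstsq(A[k],Q[k,2],rcond=None)[0];k=abs(A@s-Q[:,2])<.005
    print(n,rect(Q[k]),s.round(3),k.sum(),len(Q),"slope",np.degrees(np.arctan(np.hypot(*s[:2]))),"dir",np.degrees(np.arctan2(s[1],s[0])),"y",Q[k][:,1].min(),Q[k][:,1].max())
# stand surface
m=(col.sum(2)<220)&(P[...,0]>.5)&(P[...,0]<.68)&(P[...,1]>.15)&(P[...,1]<.3)&(P[...,2]>.02)
Q=P[m];A=np.c_[Q[:,:2],np.ones(len(Q))];k=np.ones(len(Q),bool)
for _ in range(8):
    s=np.linalg.lstsq(A[k],Q[k,2],rcond=None)[0];k=abs(A@s-Q[:,2])<.004
print("stand",s,k.sum(),np.degrees(np.arctan(np.hypot(*s[:2]))),np.degrees(np.arctan2(s[1],s[0])))
E
```

```text
riser (array([551.7, -56.7]), array([176. , 219.5]), 70.41) 4653 0.04636220862108482 [ 0.54119389 -0.052414    0.34563575]
riser (array([582.4, -29.8]), array([ 84.6, 176.4]), 66.43) 1031 0.05759555292278734 [ 0.59092087 -0.0092653   0.05717412]
wide (array([625.6, 216.3]), array([153.9,  51. ]), 85.64) [ 0.037  0.576 -0.054] 1815 1952 slope 29.996422840342802 dir 86.36878476751903 y 0.13859301756459103 0.294555920329087
narrow (array([526. , 224.7]), array([154.3,  26.9]), 85.85) [ 0.075  0.569 -0.074] 759 1048 slope 29.843692661799285 dir 82.44387068578176 y 0.14805588827526472 0.30162921017725497
stand [ 0.04361876  0.57331318 -0.08964356] 2680 29.897613846279 85.6492095231454
```

```bash
python3 - <<'E'
from fit import *
from scipy.optimize import minimize
d=dict(np.load("pics/top0.npz"));P=cloud(d);col=d["color"].astype(int)
x,y,z=P[...,0],P[...,1],P[...,2]
roi=(abs(x-.575)<.13)&(abs(y+.07)<.13)&(z<.07)
Q=P[roi&(z>.02)];L=P[roi&(z>.05)]
print(rect(Q),len(Q),L.mean(0),len(L)); 
# main cluster via histogram; height-map model fit
cand=P[roi&(z>-.02)]
def model(q):
    X,Y=q[:,0],q[:,1];h=np.zeros(len(q))
    i=lambda a,c,w:abs(a-c)<w
    for s in(-58,58):
        h=np.where(i(Y,s,14)&i(X,0,88),np.maximum(h,28),h)
        h=np.where(i(X,s,14)&i(Y,0,88),np.maximum(h,np.where(i(Y,-58,18),38,44)),h)
    return np.where(i(Y,58,14)&i(X,0,88),np.where(i(X,0,32),54,60),h)
def cost(p):
    a=np.radians(p[2]);e=cand[:,:2]*1000-p[:2];c,s=np.cos(a),np.sin(a)
    q=np.c_[e@[c,s],e@[-s,c]]
    return np.minimum(abs(model(q)-cand[:,2]*1000),15).mean()
best=min((minimize(cost,[576,-72+dy,a],method="Nelder-Mead",options=dict(initial_simplex=np.array([[576,-72+dy,a],[584,-72+dy,a],[576,-64+dy,a],[576,-72+dy,a+5]]))) for a in(-25,-20,-15) for dy in(0,-6,6)),key=lambda r:r.fun)
print(best.x,best.fun)
E
```

```text
(array([572. , -63.9]), array([176. , 176.5]), 70.41) 3500 [ 0.5909547  -0.00924234  0.05736395] 1006
[572.03911541 -63.78383016 -19.63148379] 2.374604869078856
```

```bash
cat > go.py <<'E'
import sys
from h import *
from cell import arm
# usage: go.py x y z yaw_of_tool_y_deg
def show(t):
    s=arm.observe();r=R.from_rotvec(s["ee_rot"]);M=r.as_matrix();p=np.array(s["position"])
    yaw=np.degrees(np.arctan2(M[1,1],M[0,1]))
    d=M.T@(np.array(t[:3])-p);sp=-(t[3]-yaw);sp=(sp+90)%180-90
    print("clk %.2f"%s["clock"],"p",p.round(4),"yawY %.2f"%yaw,"tilt",np.degrees(np.arccos(-M[2,2])).round(2),"w %.3f"%(s["width"]*.0918),"F",np.round(s["force"],1),"gf",round(float(s["gripper_force"]),1),"q",np.round(s["joints"],2))
    print("target",t,"-> tool shift",d.round(4),"spin %.4f"%np.radians(sp))
show([float(a) for a in sys.argv[1:5]])
E
python3 go.py .5265 .232 .2 -4.3; python3 - <<'E'
from h import *
for n in("side","top"):
    P=cloud(dict(np.load(f"pics/{n}0.npz")));x,y,z=P[...,0],P[...,1],P[...,2]
    m=(x>.05)&(x<.9)&(y>-.5)&(y<.75)&(z>.09)&(z<1.0)
    for i in range(6):
        yy=-.5+i*.2; k=m&(y>=yy)&(y<yy+.2); Q=P[k]
        print(n,round(yy,1),len(Q),Q.min(0).round(2) if len(Q) else "",Q.max(0).round(2) if len(Q) else "")
E
```

```text
clk 0.10 p [0.1713 0.6006 0.237 ] yawY 74.08 tilt 0.08 w 0.092 F [-0.   0.3 -0.8] gf 0.0 q [-1.4   0.44  0.02  1.57 -0.01  1.13 -0.08]
target [0.5265, 0.232, 0.2, -4.3] -> tool shift [-0.4427 -0.257   0.0374] spin 1.3680
side -0.5 10106 [ 0.15 -0.38  0.09] [ 0.9  -0.3   0.28]
side -0.3 8285 [ 0.15 -0.3   0.09] [ 0.9  -0.1   0.26]
side -0.1 9713 [ 0.05 -0.1   0.09] [0.9 0.1 0.6]
side 0.1 1568 [0.09 0.1  0.09] [0.87 0.3  0.6 ]
side 0.3 209 [0.14 0.3  0.1 ] [0.68 0.5  0.6 ]
side 0.5 3572 [0.11 0.5  0.23] [0.23 0.69 0.6 ]
top -0.5 6967 [ 0.15 -0.38  0.09] [ 0.9  -0.3   0.28]
top -0.3 16090 [ 0.15 -0.3   0.09] [ 0.9  -0.1   0.26]
top -0.1 10093 [ 0.06 -0.1   0.09] [0.9  0.1  0.27]
top 0.1 3790 [0.48 0.1  0.09] [0.87 0.3  0.29]
top 0.3 779 [0.18 0.3  0.1 ] [0.68 0.5  0.32]
top 0.5 87 [0.15 0.5  0.22] [0.18 0.55 0.32]
```

Emit:
{"method": "jog_arm", "body": {"moves": [[-0.06, -0.035, 0.0, 0.15], [-0.11, -0.065, 0.0, 0.3], [-0.16, -0.095, 0.005, 0.45], [-0.21, -0.12, 0.01, 0.6], [-0.26, -0.15, 0.015, 0.75], [-0.31, -0.18, 0.02, 0.9], [-0.36, -0.21, 0.025, 1.05], [-0.41, -0.238, 0.03, 1.2], [-0.443, -0.257, 0.037, 1.368], [-0.443, -0.257, 0.037, 1.368], [-0.443, -0.257, 0.037, 1.368]], "hand": 0.06}}

```text
clock: 1.48
position: [0.5263, 0.233, 0.2004]
ee_rot: [-2.301, -2.138, 0.001]
force: [-0.3, -0.1, -1.0]
width: 0.654
gripper_force: 0.0
```

```bash
python3 go.py .5265 .232 .086 -4.3; python3 - <<'E'
from h import *
from cell import arm
d=arm.get_image("wrist");np.savez("pics/w0.npz",**d);cv2.imwrite("pics/w0.png",d["color"][:,:,::-1])
E
```

```text
clk 1.48 p [0.5263 0.233  0.2004] yawY -4.19 tilt 0.06 w 0.060 F [-0.3 -0.1 -1. ] gf 0.0 q [-0.84  0.41  0.46  1.77 -0.21  1.01 -0.38]
target [0.5265, 0.232, 0.086, -4.3] -> tool shift [-0.001   0.0004  0.1144] spin 0.0019
```

View pics/w0.png

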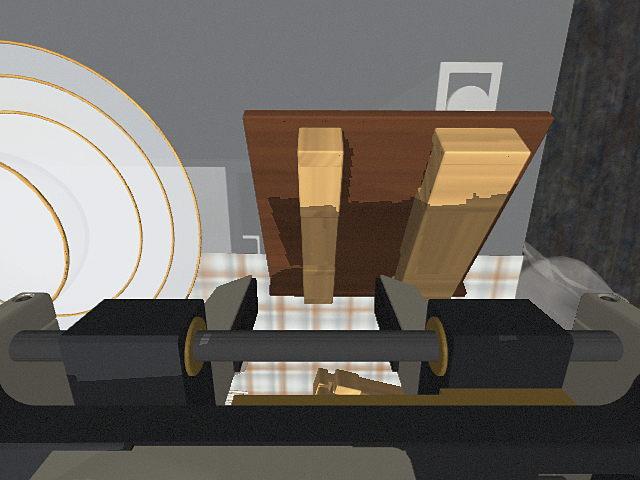

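The wrist view shows the narrow slat (columns 300-342) centred between the fingers and aligned, with the wide slat well clear. I'll descend and grip.

Emit:
{"method": "jog_arm", "body": {"moves": [[0, 0, 0.04, 0], [-0.001, 0, 0.08, 0], [-0.001, 0, 0.105, 0], [-0.001, 0, 0.114, 0], [-0.001, 0, 0.114, 0]]}}

```text
clock: 2.15
position: [0.5265, 0.2322, 0.0869]
ee_rot: [-2.301, -2.138, 0.0]
force: [-0.3, -0.3, 0.9]
width: 0.653
gripper_force: 0.0
```

Emit:
{"method": "jog_arm", "body": {"moves": [[0, 0, 0, 0], [0, 0, 0, 0], [0, 0, 0, 0], [0, 0, 0, 0], [0, 0, 0, 0]], "hand": 0.01, "newtons": 20}}

```text
clock: 2.78
position: [0.5271, 0.2315, 0.0871]
ee_rot: [2.303, 2.136, 0.001]
force: [-1.2, -0.1, 4.5]
width: 0.303
gripper_force: 20.0
```

```bash
python3 go.py .545 .231 .2 -4.3
```

```text
clk 2.77 p [0.5271 0.2315 0.0871] yawY -4.31 tilt 0.04 w 0.028 F [-1.2 -0.1  4.5] gf 20.0 q [-0.79  0.54  0.4   1.88 -0.29  0.77 -0.3 ]
target [0.545, 0.231, 0.2, -4.3] -> tool shift [ 0.0009  0.0179 -0.1129] spin -0.0001
```

Emit:
{"method": "jog_arm", "body": {"moves": [[0, 0, -0.03, 0], [0, 0, -0.07, 0], [0, 0, -0.113, 0], [-0.03, 0.003, -0.113, 0.15], [-0.06, 0.01, -0.113, 0.3], [-0.1, 0.017, -0.11, 0.47], [-0.143, 0.022, -0.1, 0.65], [-0.143, 0.022, -0.08, 0.82], [-0.143, 0.022, -0.05, 1.0], [-0.143, 0.022, -0.03, 1.17], [-0.143, 0.022, -0.02, 1.34], [-0.143, 0.022, -0.01, 1.496], [-0.143, 0.022, -0.01, 1.496], [-0.143, 0.022, -0.01, 1.496]]}}

```text
clock: 4.53
position: [0.5382, 0.0871, 0.0969]
ee_rot: [3.141, 0.005, 0.0]
force: [0.8, 0.4, -1.1]
width: 0.303
gripper_force: 20.0
```

```bash
python3 go.py .56 .09 .02 90;python3 - <<'E'
from h import *
from cell import arm
a=arm.get_image("top");b=arm.get_image("side")
cv2.imwrite("pics/l0.png",np.hstack([cv2.resize(a["color"][150:300,220:420,::-1],(400,300)),cv2.resize(b["color"][120:270,200:400,::-1],(400,300))]))
E
```

```text
clk 4.53 p [0.5382 0.0871 0.0969] yawY -89.82 tilt 0.01 w 0.028 F [ 0.8  0.4 -1.1] gf 20.0 q [-0.81  0.58  0.79  1.97 -0.56  0.83 -1.27]
target [0.56, 0.09, 0.02, 90.0] -> tool shift [ 0.0219 -0.0028  0.0769] spin 0.0032
```

View pics/l0.png

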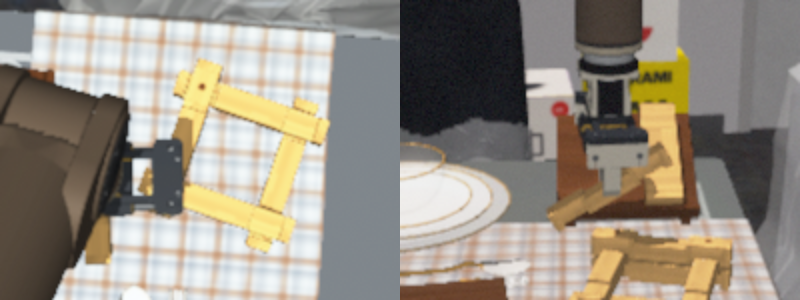

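Left: the slat appears slanted in plan, running from (105,255) to (185,130). Right: it is tilted in the grip with its low end toward the robot. I'll check its plan direction numerically.

```bash
python3 - <<'E'
from h import *
from cell import arm
d=arm.get_image("top");P=cloud(d)
print("TCP px",pix(d,[.538,.087,.097]),"hi/lo if aligned",pix(d,[[.538+.076,.087,.155],[.538-.076,.087,.06]]))
col=d["color"].astype(int);yel=(col[...,0]-col[...,2]>40)&(col[...,0]>80)
for u0,u1,v0,v1 in[(262,282,255,285),(285,320,205,225),(285,303,230,250)]:
    m=np.zeros((480,640),bool);m[v0:v1,u0:u1]=1;m&=yel&(P[...,2]<.25)
    v,u=np.nonzero(m)
    for i in range(0,len(u),max(1,len(u)//8)):print(u[i],v[i],P[v[i],u[i]].round(3))
    print()
E
```

```text
TCP px [[266.27679872 241.58102685]] hi/lo if aligned [[263.7420988  201.63609524]
 [267.73881803 278.1029048 ]]
271 258 [0.504 0.078 0.083]
271 263 [0.494 0.078 0.083]
274 266 [0.487 0.072 0.075]
273 269 [0.481 0.074 0.078]
268 272 [0.475 0.085 0.073]
269 274 [0.471 0.084 0.069]
271 276 [0.466 0.08  0.064]
274 278 [0.462 0.073 0.063]
265 281 [0.456 0.093 0.062]

295 205 [0.629 0.031 0.002]
297 207 [ 0.625  0.026 -0.003]
314 209 [ 0.613 -0.013  0.052]
309 212 [ 0.606 -0.002  0.053]
314 214 [ 0.602 -0.013  0.052]
315 216 [ 0.597 -0.015  0.054]
315 218 [ 0.592 -0.015  0.056]
313 221 [ 0.586 -0.011  0.055]

293 234 [0.558 0.033 0.044]
294 236 [0.554 0.031 0.041]
293 238 [0.55  0.033 0.042]
295 239 [0.548 0.029 0.04 ]
291 241 [0.543 0.038 0.04 ]
293 242 [0.541 0.033 0.044]
295 243 [0.539 0.029 0.045]
295 244 [0.537 0.029 0.038]
292 246 [0.532 0.036 0.043]
```

The shadow misled me: the slat is actually aligned. Now I'll press it level on the cloth.

Emit:
{"method": "jog_arm", "body": {"moves": [[0, -0.006, 0.02, 0], [0, -0.006, 0.03, 0], [0, -0.006, 0.04, 0], [0, -0.006, 0.05, 0], [0, -0.006, 0.06, 0], [0, -0.006, 0.068, 0], [0, -0.006, 0.073, 0]], "newtons": 12}}

```text
clock: 5.55
position: [0.5378, 0.0931, 0.0232]
ee_rot: [3.142, -0.001, -0.001]
force: [0.6, 0.1, 1.2]
width: 0.301
gripper_force: 12.0
```

Emit:
{"method": "jog_arm", "body": {"moves": [[0, 0, 0.002, 0], [0, 0, 0.003, 0], [0, 0, 0.004, 0], [0, 0, 0.004, 0]]}}

```text
clock: 6.05
position: [0.5381, 0.0932, 0.0198]
ee_rot: [-3.141, 0.0, -0.0]
force: [0.1, -0.7, -0.2]
width: 0.304
gripper_force: 12.0
```

```bash
python3 - <<'E'
from h import *
from cell import arm
d=arm.get_image("top");P=cloud(d);b=arm.get_image("side");
cv2.imwrite("pics/l1.png",cv2.resize(b["color"][120:270,200:400,::-1],(800,600)))
col=d["color"].astype(int);yel=(col[...,0]-col[...,2]>50)&(col[...,0]>100)
m=yel&(abs(P[...,1]-.093)<.02)&(P[...,0]>.42)&(P[...,0]<.66)&(P[...,2]<.12)&(P[...,2]>.01)
Q=P[m];i=np.argsort(Q[:,0])[::max(1,len(Q)//20)];print(Q[i].round(3))
E
python3 go.py .56 .09 .02 90
```

```text
[[0.449 0.081 0.026]
 [0.452 0.103 0.025]
 [0.454 0.096 0.025]
 [0.456 0.098 0.026]
 [0.458 0.102 0.032]
 [0.46  0.094 0.029]
 [0.463 0.096 0.029]
 [0.465 0.094 0.027]
 [0.467 0.092 0.028]
 [0.469 0.102 0.033]
 [0.471 0.089 0.027]
 [0.474 0.078 0.03 ]
 [0.474 0.077 0.011]
 [0.476 0.096 0.025]
 [0.478 0.101 0.024]
 [0.482 0.096 0.033]
 [0.485 0.093 0.033]
 [0.487 0.089 0.028]
 [0.489 0.083 0.022]
 [0.494 0.092 0.027]
 [0.498 0.083 0.028]
 [0.621 0.079 0.029]]
clk 6.15 p [0.5381 0.0932 0.0198] yawY -90.02 tilt 0.01 w 0.028 F [ 1.4  0.1 -0.4] gf 12.0 q [-0.73  0.68  0.68  2.01 -0.68  0.68 -1.19]
target [0.56, 0.09, 0.02, 90.0] -> tool shift [ 0.0219  0.0032 -0.0002] spin -0.0003
```

View pics/l1.png

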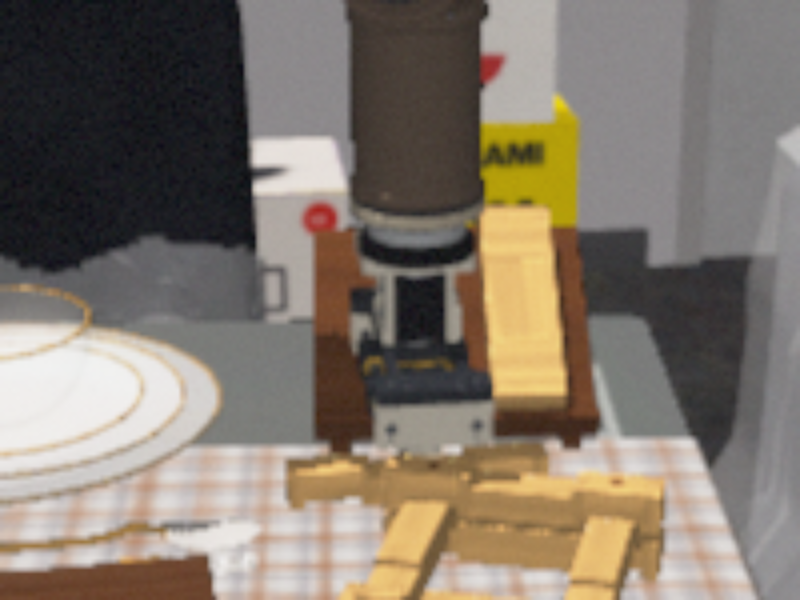

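The side view shows the slat lying level, at about z .028 on both ends and centred on the grip. I'll press a touch more and then lift.

Emit:
{"method": "jog_arm", "body": {"moves": [[0, 0, 0.001, 0], [0, 0, 0.002, 0], [0, 0, 0.003, 0], [0, 0, 0.003, 0]]}}

```text
clock: 6.65
position: [0.5385, 0.0932, 0.0176]
ee_rot: [-3.141, 0.001, -0.001]
force: [-1.3, -0.6, 14.5]
width: 0.305
gripper_force: 12.0
```

```bash
python3 go.py .5525 -.1184 .12 70.4
```

```text
clk 6.65 p [0.5385 0.0932 0.0176] yawY -90.03 tilt 0.08 w 0.028 F [-1.3 -0.6 14.5] gf 12.0 q [-0.73  0.69  0.67  2.01 -0.68  0.68 -1.19]
target [0.5525, -0.1184, 0.12, 70.4] -> tool shift [ 0.0142  0.2115 -0.1026] spin 0.3416
```

Emit:
{"method": "jog_arm", "body": {"moves": [[0, 0, -0.02, 0], [0, 0, -0.06, 0], [0, 0, -0.103, 0], [0.003, 0.05, -0.11, 0.1], [0.007, 0.1, -0.11, 0.2], [0.01, 0.155, -0.11, 0.3], [0.014, 0.2115, -0.103, 0.342], [0.014, 0.2115, -0.103, 0.342], [0.014, 0.2115, -0.103, 0.342]], "newtons": 15}}

```text
clock: 7.78
position: [0.5515, -0.118, 0.1193]
ee_rot: [-3.095, 0.536, 0.002]
force: [-0.3, 1.2, -0.7]
width: 0.302
gripper_force: 15.0
```

```bash
python3 go.py .5525 -.1184 .06 70.4;python3 - <<'E'
from h import *
from cell import arm
a=arm.get_image("top");b=arm.get_image("side")
cv2.imwrite("pics/p0.png",np.hstack([cv2.resize(a["color"][150:300,250:450,::-1],(400,300)),cv2.resize(b["color"][160:310,240:440,::-1],(400,300))]))
E
```

```text
clk 7.78 p [ 0.5515 -0.118   0.1193] yawY -109.64 tilt 0.08 w 0.028 F [-0.3  1.2 -0.7] gf 15.0 q [-0.48  0.6   0.89  1.91 -0.59  0.92 -1.22]
target [0.5525, -0.1184, 0.06, 70.4] -> tool shift [0.0011 0.     0.0593] spin -0.0006
```

View pics/p0.png

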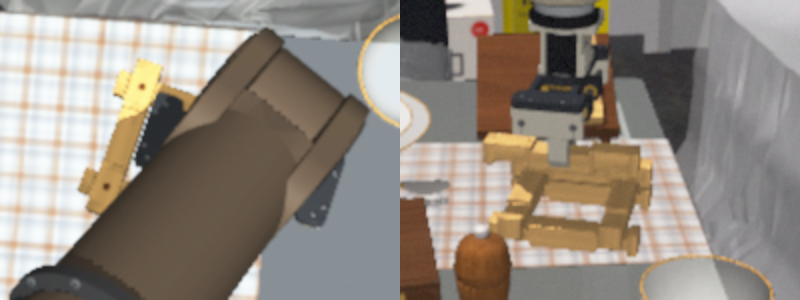

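The slat is held level above the riser's empty side (right view, about (485-650,150)). I'll check its ends against the target before lowering it.

```bash
python3 - <<'E'
from h import *
from cell import arm
d=arm.get_image("side");P=cloud(d);col=d["color"].astype(int)
a=np.radians(-19.6);c,s=np.cos(a),np.sin(a)
e=P[...,:2]-[.572,-.0638];X=e@[c,s];Y=e@[-s,c];Z=P[...,2]
m=(abs(Y+.058)<.03)&(abs(X)<.13)&(Z>.08)&(Z<.14)&(col[...,0]-col[...,2]>40)
for lo in np.arange(-.1,.1,.02):
    k=m&(X>lo)&(X<lo+.02)
    if k.sum():print(round(lo,2),k.sum(),"x",X[k].min().round(4),X[k].max().round(4),"y",Y[k].min().round(4),Y[k].max().round(4),"z",np.percentile(Z[k],[2,98]).round(4))
# riser notch layer2 ends (near side), x extents of ends
m=(Y<-.07)&(Y>-.1)&(Z>.02)&(Z<.05)
for sgn in(-1,1):
    k=m&(abs(X-sgn*.058)<.025)&(col[...,0]-col[...,2]>40);print("layer2 end",np.percentile(X[k],[1,50,99]).round(4),Y[k].min().round(4),Z[k].max().round(4))
E
```

```text
-0.1 72 x -0.091 -0.0801 y -0.0745 -0.0466 z [0.1048 0.1324]
-0.08 118 x -0.0799 -0.06 y -0.076 -0.0418 z [0.109  0.1319]
-0.06 116 x -0.06 -0.04 y -0.075 -0.0441 z [0.1086 0.1317]
-0.04 132 x -0.0399 -0.02 y -0.0749 -0.0428 z [0.1042 0.1308]
-0.02 40 x -0.0192 -0.0007 y -0.0826 -0.0615 z [0.1029 0.1246]
0.0 85 x 0.0008 0.02 y -0.08 -0.0384 z [0.1036 0.1253]
0.02 126 x 0.0201 0.0399 y -0.0758 -0.044 z [0.1048 0.1316]
0.04 118 x 0.0401 0.0599 y -0.0768 -0.0434 z [0.1092 0.1316]
0.06 133 x 0.06 0.08 y -0.0747 -0.0425 z [0.1056 0.1313]
0.08 47 x 0.0802 0.0854 y -0.0742 -0.0461 z [0.1052 0.1312]
layer2 end [-0.0824 -0.0571 -0.0344] -0.09 0.0472
layer2 end [0.035  0.0585 0.0796] -0.0916 0.0469
```

Emit:
{"method": "jog_arm", "body": {"moves": [[0.003, 0, 0.02, 0], [0.003, 0, 0.035, 0], [0.003, 0, 0.05, 0], [0.003, 0, 0.058, 0], [0.003, 0, 0.063, 0], [0.003, 0, 0.067, 0], [0.003, 0, 0.07, 0], [0.003, 0, 0.07, 0]]}}

```text
clock: 8.93
position: [0.555, -0.1194, 0.0499]
ee_rot: [-3.096, 0.535, -0.001]
force: [-0.2, 0.2, -0.2]
width: 0.304
gripper_force: 15.0
```

```bash
python3 go.py .5525 -.1184 .049 70.4
```

```text
clk 8.93 p [ 0.555  -0.1194  0.0499] yawY -109.62 tilt 0.02 w 0.028 F [-0.2  0.2 -0.2] gf 15.0 q [-0.41  0.69  0.79  1.95 -0.69  0.79 -1.14]
target [0.5525, -0.1184, 0.049, 70.4] -> tool shift [-0.0027 -0.0001  0.0009] spin -0.0003
```

The slat went into the notches with no contact force. I'll push it the last bit, release and retreat.

Emit:
{"method": "jog_arm", "body": {"moves": [[0, 0, 0.001, 0], [0, 0, 0.002, 0], [0, 0, 0.002, 0]]}}

```text
clock: 9.3
position: [0.5552, -0.1195, 0.0493]
ee_rot: [-3.094, 0.535, -0.002]
force: [-4.8, 2.4, 18.9]
width: 0.304
gripper_force: 15.0
```

Emit:
{"method": "jog_arm", "body": {"moves": [[0, 0, 0, 0], [0, 0, 0, 0], [0, 0, 0, 0], [0, 0, -0.02, 0], [0, 0, -0.06, 0], [0, 0, -0.11, 0], [0, 0, -0.15, 0], [0, 0, -0.15, 0]], "hand": 0.055}}

```text
clock: 10.3
position: [0.5565, -0.1205, 0.2018]
ee_rot: [-3.095, 0.536, -0.01]
force: [-0.1, 1.1, 0.3]
width: 0.602
gripper_force: 0.0
```

```bash
python3 go.py .6261 .223 .2 -4.3; python3 - <<'E'
from h import *
from cell import arm
d=arm.get_image("side");P=cloud(d);col=d["color"].astype(int)
a=np.radians(-19.6);c,s=np.cos(a),np.sin(a)
e=P[...,:2]-[.572,-.0638];X=e@[c,s];Y=e@[-s,c];Z=P[...,2];yel=(col[...,0]-col[...,2]>40)
m=(abs(Y+.058)<.03)&(abs(X)<.13)&(Z>.03)&(Z<.14)&yel
for lo in np.arange(-.1,.1,.02):
    k=m&(X>lo)&(X<lo+.02)
    if k.sum():print(round(lo,2),k.sum(),"x",X[k].min().round(4),X[k].max().round(4),"y",Y[k].min().round(4),Y[k].max().round(4),"z",np.percentile(Z[k],[2,98]).round(4))
k=(abs(Y-.058)<.025)&(abs(X)<.13)&(Z>.045)&(Z<.14)&yel
print("twin",X[k].min(),X[k].max(),np.percentile(Z[k],98))
E
```

```text
clk 10.30 p [ 0.5565 -0.1205  0.2018] yawY -109.64 tilt 0.35 w 0.055 F [-0.1  1.1  0.3] gf 0.0 q [-0.55  0.51  0.98  1.82 -0.48  1.07 -1.3 ]
target [0.6261, 0.223, 0.2, -4.3] -> tool shift [-0.0499 -0.3469  0.002 ] spin 1.3031
-0.1 35 x -0.0875 -0.08 y -0.0763 -0.0446 z [0.0343 0.0619]
-0.08 149 x -0.0799 -0.06 y -0.0879 -0.0453 z [0.0314 0.0625]
-0.06 164 x -0.0598 -0.0402 y -0.088 -0.0438 z [0.0307 0.0621]
-0.04 135 x -0.04 -0.02 y -0.0773 -0.0452 z [0.0322 0.0617]
-0.02 118 x -0.0199 -0.0001 y -0.0757 -0.0425 z [0.0334 0.056 ]
0.0 120 x 0.0001 0.02 y -0.0769 -0.0435 z [0.0328 0.056 ]
0.02 126 x 0.0207 0.0399 y -0.0799 -0.0434 z [0.0345 0.0617]
0.04 161 x 0.0401 0.06 y -0.0879 -0.0453 z [0.031  0.0619]
0.06 158 x 0.0601 0.08 y -0.0879 -0.0464 z [0.0314 0.062 ]
0.08 75 x 0.0803 0.0892 y -0.0774 -0.0447 z [0.0357 0.0617]
twin -0.08785603235368228 0.08778301190821232 0.06229343722383137
```

The narrow slat is seated: its top is at .062, the same as its twin, and it spans x -.0875 to .089. Next I'll go to the wide slat.

Emit:
{"method": "jog_arm", "body": {"moves": [[-0.005, -0.035, 0, -0.17], [-0.01, -0.07, 0, -0.34], [-0.015, -0.105, 0, -0.51], [-0.02, -0.14, 0, -0.68], [-0.025, -0.175, 0, -0.85], [-0.03, -0.21, 0, -1.02], [-0.035, -0.245, 0, -1.19], [-0.04, -0.28, 0, -1.36], [-0.045, -0.315, 0, -1.53], [-0.05, -0.347, 0.002, -1.7], [-0.05, -0.347, 0.002, -1.838], [-0.05, -0.347, 0.002, -1.838], [-0.05, -0.347, 0.002, -1.838]], "hand": 0.085}}

```text
clock: 11.98
position: [0.624, 0.2234, 0.1954]
ee_rot: [-2.308, -2.132, 0.001]
force: [0.2, -0.3, -0.1]
width: 0.928
gripper_force: 0.0
```

```bash
python3 go.py .6261 .223 .087 -4.3; python3 - <<'E'
from h import *
from cell import arm
d=dict(np.load("pics/top0.npz"));P=cloud(d)
d2=dict(np.load("pics/side0.npz"));Q=np.r_[P.reshape(-1,3),cloud(d2).reshape(-1,3)]
b=lambda x0,x1,y0,y1,z0:Q[(Q[:,0]>x0)&(Q[:,0]<x1)&(Q[:,1]>y0)&(Q[:,1]<y1)&(Q[:,2]>z0)&(Q[:,2]<.3)]
for n,a in dict(region=(.42,.64,-.285,-.19,.01),mill=(.4,.5,-.41,-.31,.02),box=(.2,.44,-.3,-.15,.03),bowl=(.57,.73,-.42,-.25,.02)).items():
    k=b(*a);print(n,len(k),np.percentile(k,[1,99],axis=0).round(3) if len(k) else "")
E
```

```text
clk 11.97 p [0.624  0.2234 0.1954] yawY -4.55 tilt 0.05 w 0.085 F [ 0.2 -0.3 -0.1] gf 0.0 q [-0.71  0.55  0.44  1.55 -0.26  1.1  -0.28]
target [0.6261, 0.223, 0.087, -4.3] -> tool shift [-1.000e-04  2.200e-03  1.084e-01] spin -0.0043
region 184 [[ 0.617 -0.285  0.023]
 [ 0.64  -0.27   0.066]]
mill 2734 [[ 0.401 -0.381  0.021]
 [ 0.467 -0.327  0.161]]
box 8278 [[ 0.202 -0.299  0.04 ]
 [ 0.398 -0.191  0.114]]
bowl 3662 [[ 0.599 -0.394  0.021]
 [ 0.724 -0.267  0.066]]
```

Emit:
{"method": "jog_arm", "body": {"moves": [[0, 0.002, 0.04, -0.004], [0, 0.002, 0.08, -0.004], [0, 0.002, 0.1, -0.004], [0, 0.002, 0.109, -0.004], [0, 0.002, 0.109, -0.004]]}}

```text
clock: 12.6
position: [0.6265, 0.224, 0.0871]
ee_rot: [2.3, 2.14, 0.0]
force: [0.6, 1.3, 0.8]
width: 0.922
gripper_force: 0.0
```

Emit:
{"method": "jog_arm", "body": {"moves": [[0, 0, 0, 0], [0, 0, 0, 0], [0, 0, 0, 0], [0, 0, 0, 0], [0, 0, 0, 0]], "hand": 0.03, "newtons": 20}}

```text
clock: 13.22
position: [0.6267, 0.2243, 0.0872]
ee_rot: [2.299, 2.141, 0.002]
force: [1.7, 1.1, 2.6]
width: 0.566
gripper_force: 20.0
```

```bash
python3 go.py .52 -.235 .22 -90
```

```text
clk 13.22 p [0.6267 0.2243 0.0872] yawY -4.07 tilt 0.07 w 0.052 F [1.7 1.1 2.6] gf 20.0 q [-0.67  0.67  0.39  1.65 -0.31  0.89 -0.23]
target [0.52, -0.235, 0.22, -90.0] -> tool shift [-0.4657 -0.0737 -0.1331] spin 1.4997
```

Emit:
{"method": "jog_arm", "body": {"moves": [[0, 0, -0.04, 0], [0, 0, -0.09, 0], [-0.01, 0, -0.133, 0], [-0.04, -0.006, -0.133, 0.15], [-0.08, -0.012, -0.133, 0.3], [-0.12, -0.018, -0.133, 0.46], [-0.16, -0.025, -0.133, 0.62], [-0.2, -0.032, -0.133, 0.78], [-0.245, -0.039, -0.133, 0.94], [-0.29, -0.046, -0.133, 1.1], [-0.335, -0.053, -0.133, 1.26], [-0.38, -0.06, -0.133, 1.42], [-0.425, -0.067, -0.133, 1.5], [-0.4657, -0.0737, -0.133, 1.5], [-0.4657, -0.0737, -0.13, 1.5], [-0.4657, -0.0737, -0.11, 1.5], [-0.4657, -0.0737, -0.09, 1.5], [-0.4657, -0.0737, -0.07, 1.5], [-0.4657, -0.0737, -0.05, 1.5], [-0.4657, -0.0737, -0.03, 1.5]]}}

```text
clock: 15.72
position: [0.5197, -0.2337, 0.1156]
ee_rot: [-3.14, -0.002, 0.001]
force: [0.6, -0.3, -1.9]
width: 0.565
gripper_force: 20.0
```

```bash
python3 go.py .52 -.235 .022 -90; python3 - <<'E'
from h import *
from cell import arm
b=arm.get_image("side")
cv2.imwrite("pics/l3.png",cv2.resize(b["color"][160:360,180:440,::-1],(780,600)))
E
```

```text
clk 15.72 p [ 0.5197 -0.2337  0.1156] yawY -89.94 tilt 0.08 w 0.052 F [ 0.6 -0.3 -1.9] gf 20.0 q [-0.21  0.58  0.79  1.89 -0.53  0.89 -0.72]
target [0.52, -0.235, 0.022, -90.0] -> tool shift [0.0004 0.0014 0.0936] spin 0.0011
```

View pics/l3.png

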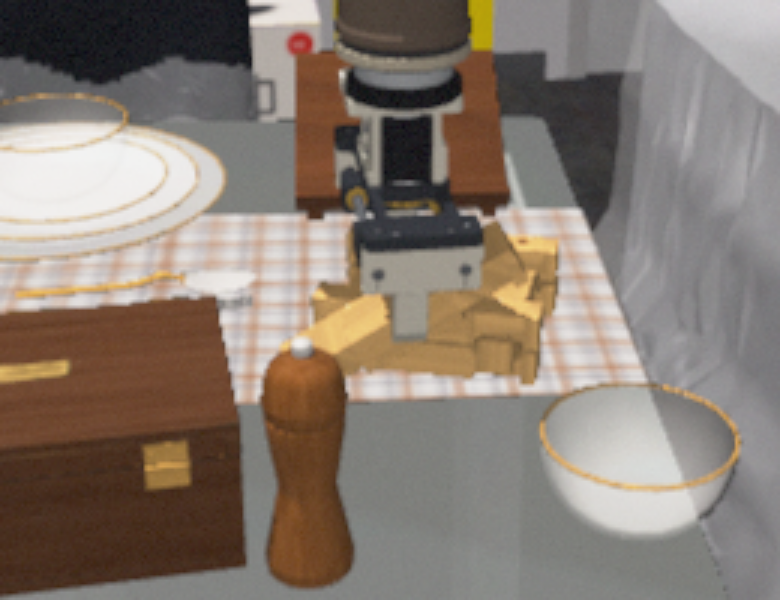

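The wide slat is held tilted over bare table, clear of the mill (305,460) and the bowl (640,460). I'll lower it to level.

Emit:
{"method": "jog_arm", "body": {"moves": [[0, 0.001, 0.03, 0], [0, 0.001, 0.045, 0], [0, 0.001, 0.055, 0], [0, 0.001, 0.065, 0], [0, 0.001, 0.075, 0], [0, 0.001, 0.083, 0], [0, 0.001, 0.09, 0], [0, 0.001, 0.092, 0], [0, 0.001, 0.094, 0], [0, 0.001, 0.094, 0]], "newtons": 15}}

```text
clock: 17.02
position: [0.5195, -0.2361, 0.0227]
ee_rot: [-3.141, 0.001, 0.0]
force: [0.4, -0.2, -1.2]
width: 0.565
gripper_force: 15.0
```

```bash
cat > slat.py <<'E'
from h import *
from cell import arm
d=arm.get_image("side");P=cloud(d);col=d["color"].astype(int)
m=(col[...,0]-col[...,2]>40)&(abs(P[...,1]+.235)<.045)&(abs(P[...,0]-.52)<.12)&(P[...,2]>.004)&(P[...,2]<.1)
Q=P[m]
for lo in np.arange(.42,.62,.02):
    k=Q[(Q[:,0]>lo)&(Q[:,0]<lo+.02)]
    if len(k):print(round(lo,2),len(k),"x",k[:,0].min().round(4),k[:,0].max().round(4),"y",k[:,1].min().round(3),k[:,1].max().round(3),"z",np.percentile(k[:,2],[2,50,98]).round(4))
E
python3 slat.py; python3 go.py .52 -.235 .022 -90
```

```text
0.46 44 x 0.4729 0.48 y -0.264 -0.236 z [0.0109 0.0235 0.032 ]
0.48 205 x 0.4802 0.5 y -0.279 -0.197 z [0.0063 0.0304 0.0965]
0.5 70 x 0.5 0.5188 y -0.268 -0.252 z [0.0069 0.0213 0.0349]
0.52 58 x 0.5204 0.5399 y -0.266 -0.207 z [0.0082 0.0204 0.0366]
0.54 112 x 0.54 0.559 y -0.266 -0.255 z [0.0092 0.0255 0.0361]
0.56 131 x 0.5602 0.58 y -0.265 -0.214 z [0.0162 0.0319 0.0385]
0.58 197 x 0.5801 0.5996 y -0.265 -0.212 z [0.0166 0.0367 0.0393]
0.6 40 x 0.6001 0.6038 y -0.266 -0.211 z [0.0144 0.0353 0.039 ]
clk 17.07 p [ 0.5194 -0.2361  0.0227] yawY -90.02 tilt 0.02 w 0.052 F [ 0.7  0.2 -1.6] gf 15.0 q [-0.12  0.7   0.67  1.95 -0.66  0.72 -0.62]
target [0.52, -0.235, 0.022, -90.0] -> tool shift [ 0.0006 -0.0011  0.0007] spin -0.0004
```

Emit:
{"method": "jog_arm", "body": {"moves": [[0, 0, 0.002, 0], [0, 0, 0.004, 0], [0, 0, 0.006, 0], [0, 0, 0.007, 0], [0, 0, 0.007, 0]]}}

```text
clock: 17.7
position: [0.52, -0.2362, 0.017]
ee_rot: [-3.141, 0.001, -0.002]
force: [-2.8, 3.6, 18.2]
width: 0.565
gripper_force: 15.0
```

```bash
python3 slat.py; python3 go.py .572 -.0638 .15 -19.6
```

```text
0.46 46 x 0.4728 0.4799 y -0.265 -0.241 z [0.0067 0.0206 0.0296]
0.48 212 x 0.4802 0.5 y -0.276 -0.193 z [0.0055 0.0279 0.0936]
0.5 61 x 0.5001 0.5177 y -0.271 -0.254 z [0.005  0.0186 0.0306]
0.52 58 x 0.5202 0.5399 y -0.268 -0.207 z [0.005  0.0184 0.0985]
0.54 103 x 0.5412 0.5599 y -0.266 -0.253 z [0.0057 0.0199 0.0301]
0.56 129 x 0.5602 0.58 y -0.266 -0.22 z [0.0086 0.0246 0.0306]
0.58 196 x 0.5801 0.5996 y -0.266 -0.211 z [0.0072 0.0278 0.0309]
0.6 45 x 0.6001 0.6038 y -0.266 -0.211 z [0.0061 0.0281 0.0303]
clk 17.75 p [ 0.52   -0.2362  0.017 ] yawY -90.02 tilt 0.09 w 0.052 F [-1.2  3.5 18.5] gf 15.0 q [-0.11  0.71  0.66  1.95 -0.67  0.71 -0.61]
target [0.572, -0.0638, 0.15, -19.6] -> tool shift [ 0.0521 -0.1725 -0.1328] spin -1.2291
```

It is level and flat. The slat sits about 4 mm off-centre in the grip, so I'll compensate when moving over the riser.

Emit:
{"method": "jog_arm", "body": {"moves": [[0, 0, -0.03, 0], [0, 0, -0.08, 0], [0, 0, -0.13, -0.1], [0, 0, -0.143, -0.27], [0.01, -0.03, -0.143, -0.44], [0.02, -0.06, -0.143, -0.61], [0.03, -0.09, -0.143, -0.78], [0.04, -0.12, -0.143, -0.95], [0.048, -0.15, -0.143, -1.12], [0.0535, -0.1766, -0.143, -1.229], [0.0535, -0.1766, -0.143, -1.229], [0.0535, -0.1766, -0.143, -1.229]], "newtons": 20}}

```text
clock: 19.25
position: [0.5726, -0.0605, 0.1584]
ee_rot: [-2.569, -1.808, 0.002]
force: [0.1, -0.8, -1.9]
width: 0.566
gripper_force: 20.0
```

```bash
python3 go.py .5735 -.0596 .067 -19.6; python3 - <<'E'
from h import *
from cell import arm
d=arm.get_image("side");P=cloud(d);col=d["color"].astype(int)
cv2.imwrite("pics/p3.png",cv2.resize(d["color"][160:310,240:440,::-1],(800,600)))
a=np.radians(-19.6);c,s=np.cos(a),np.sin(a)
e=P[...,:2]-[.572,-.0638];X=e@[c,s];Y=e@[-s,c];Z=P[...,2];yel=(col[...,0]-col[...,2]>40)
m=(abs(Y)<.12)&(abs(X)<.05)&(Z>.12)&(Z<.19)&yel
for lo in np.arange(-.12,.12,.03):
    k=m&(Y>lo)&(Y<lo+.03)
    if k.sum():print(round(lo,2),k.sum(),"x",np.percentile(X[k],[1,99]).round(4),"y",Y[k].min().round(4),Y[k].max().round(4),"z",np.percentile(Z[k],[2,98]).round(4))
m=(abs(X)<.1)&(Z>.05)&(Z<.068)&yel
for n,k in dict(twin=m&(abs(Y-.058)<.025),nar=m&(abs(Y+.058)<.025)).items():print(n,np.percentile(X[k],[.5,99.5]),np.percentile(Y[k],[2,98]))
E
```

```text
clk 19.25 p [ 0.5726 -0.0605  0.1584] yawY -19.71 tilt 0.06 w 0.052 F [ 0.1 -0.8 -1.9] gf 20.0 q [-0.34  0.46  0.49  1.82 -0.27  0.93 -0.07]
target [0.5735, -0.0596, 0.067, -19.6] -> tool shift [0.0012 0.0007 0.0914] spin -0.0019
-0.12 26 x [-0.0257  0.0231] y -0.0924 -0.0901 z [0.1452 0.1691]
-0.09 362 x [-0.0267  0.0245] y -0.09 -0.06 z [0.1451 0.1716]
-0.06 141 x [-0.026   0.0248] y -0.0599 -0.0301 z [0.149  0.1721]
-0.03 138 x [-0.0445  0.0282] y -0.0298 -0.0003 z [0.1477 0.1719]
0.0 93 x [-0.0259  0.0201] y 0.0002 0.0294 z [0.1686 0.1722]
0.03 75 x [-0.0262  0.0159] y 0.0303 0.0597 z [0.1687 0.1716]
0.06 66 x [-0.0269  0.0128] y 0.0603 0.0888 z [0.1679 0.1715]
twin [-0.08747298  0.08733989] [0.04208059 0.07213388]
nar [-0.08555329  0.08889642] [-0.07590616 -0.04592681]
```

View pics/p3.png

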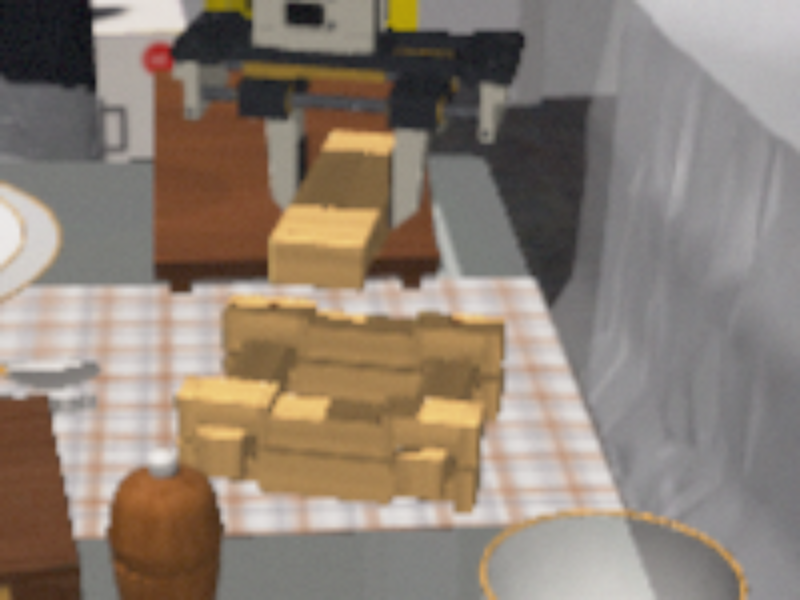

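The wide slat is level and centred over the saddles (right view: the slat is above the pair). I'll lower it.

Emit:
{"method": "jog_arm", "body": {"moves": [[0, 0, 0.03, 0], [0, 0, 0.055, 0], [0, 0, 0.07, 0], [0, 0, 0.079, 0], [0, 0, 0.085, 0], [0, 0, 0.089, 0], [0, 0, 0.092, 0], [0, 0, 0.092, 0]]}}

```text
clock: 20.3
position: [0.5732, -0.0596, 0.0668]
ee_rot: [2.567, 1.811, 0.0]
force: [0.1, 0.0, -2.4]
width: 0.567
gripper_force: 20.0
```

```bash
python3 go.py .5735 -.0596 .065 -19.6
```

```text
clk 20.30 p [ 0.5732 -0.0596  0.0668] yawY -19.60 tilt 0.01 w 0.052 F [ 0.1  0.  -2.4] gf 20.0 q [-0.29  0.58  0.43  1.9  -0.35  0.74 -0.01]
target [0.5735, -0.0596, 0.065, -19.6] -> tool shift [0.0001 0.0003 0.0018] spin 0.0000
```

Emit:
{"method": "jog_arm", "body": {"moves": [[0, 0, 0.001, 0], [0, 0, 0.002, 0], [0, 0, 0.002, 0]]}}

```text
clock: 20.68
position: [0.5733, -0.0595, 0.065]
ee_rot: [2.567, 1.811, 0.001]
force: [-0.9, 0.6, 1.1]
width: 0.565
gripper_force: 20.0
```

Emit:
{"method": "jog_arm", "body": {"moves": [[0, 0, 0, 0], [0, 0, 0, 0], [0, 0, 0, 0], [0, 0, -0.02, 0], [0, 0, -0.06, 0], [0, 0, -0.11, 0], [0, 0, -0.15, 0], [0, 0, -0.15, 0]], "hand": 0.08}}

```text
clock: 21.68
position: [0.575, -0.06, 0.218]
ee_rot: [2.565, 1.809, 0.008]
force: [0.8, -0.2, -0.8]
width: 0.874
gripper_force: 0.0
```

```bash
python3 go.py .5735 -.0596 .065 -19.6; python3 - <<'E'
from h import *
from cell import arm
d=arm.get_image("side");P=cloud(d);col=d["color"].astype(int)
cv2.imwrite("pics/end.png",cv2.resize(d["color"][160:310,240:440,::-1],(800,600)))
a=np.radians(-19.6);c,s=np.cos(a),np.sin(a)
e=P[...,:2]-[.572,-.0638];X=e@[c,s];Y=e@[-s,c];Z=P[...,2];yel=(col[...,0]-col[...,2]>40)
m=(abs(Y)<.12)&(abs(X)<.05)&(Z>.064)&(Z<.12)&yel
for lo in np.arange(-.12,.12,.03):
    k=m&(Y>lo)&(Y<lo+.03)
    if k.sum():print(round(lo,2),k.sum(),"x",np.percentile(X[k],[1,99]).round(4),"y",Y[k].min().round(4),Y[k].max().round(4),"z",np.percentile(Z[k],[2,98]).round(4))
m=(abs(X)<.1)&(abs(X)>.035)&(Z>.05)&(Z<.068)&yel
for n,k in dict(twin=m&(abs(Y-.058)<.025),nar=m&(abs(Y+.058)<.025)).items():print(n,np.percentile(X[k],[.5,99.5]),np.percentile(Y[k],[2,98]),np.percentile(Z[k],98))
E
```

```text
clk 21.68 p [ 0.575 -0.06   0.218] yawY -19.61 tilt 0.35 w 0.080 F [ 0.8 -0.2 -0.8] gf 0.0 q [-0.37  0.4   0.53  1.75 -0.23  1.05 -0.1 ]
target [0.5735, -0.0596, 0.065, -19.6] -> tool shift [-0.0005 -0.0024  0.1529] spin -0.0001
-0.12 3 x [0.0148 0.0149] y -0.0905 -0.0902 z [0.0704 0.0751]
-0.09 238 x [-0.0251  0.0249] y -0.09 -0.0605 z [0.0644 0.0784]
-0.06 138 x [-0.0262  0.0251] y -0.0597 -0.0303 z [0.0669 0.0789]
-0.03 138 x [-0.0259  0.0252] y -0.0297 -0.0001 z [0.0692 0.0787]
0.0 116 x [-0.0261  0.0249] y 0.0003 0.0293 z [0.0674 0.0784]
0.03 114 x [-0.0257  0.0252] y 0.0305 0.0597 z [0.0668 0.0791]
0.06 99 x [-0.0257  0.0253] y 0.0601 0.089 z [0.0695 0.0787]
0.09 2 x [-0.0065  0.0188] y 0.0904 0.0906 z [0.0749 0.0751]
twin [-0.08726344  0.08778606] [0.04202417 0.07257498] 0.062434398678943806
nar [-0.08663092  0.08899219] [-0.07556639 -0.04556478] 0.062441229946433086
```

View pics/end.png

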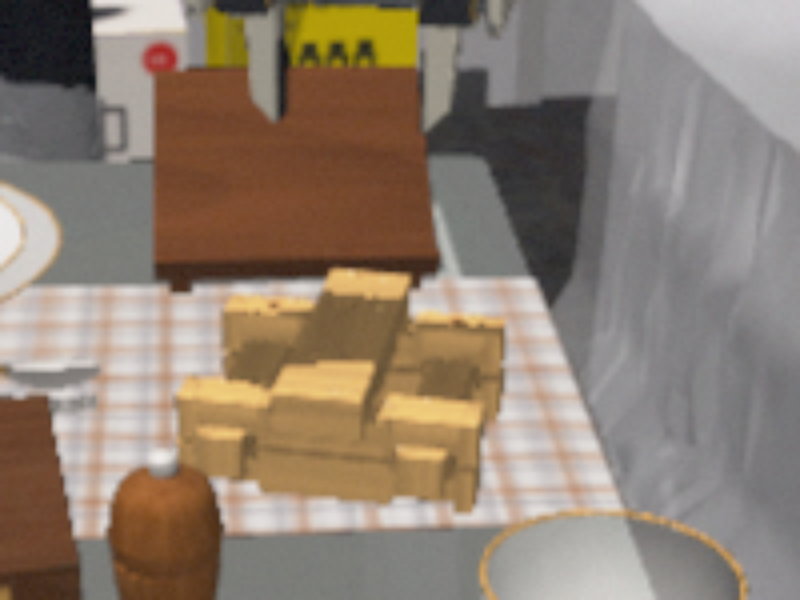

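The wide slat is seated: its top is .0163 above the twins (16 mm expected), level and centred. The robot is clear, so I'm handing in.

```bash
python3 -c "from cell import arm; print(arm.sign_off())"
```

```text
the job is handed in; nothing more can be done
None
```

Both slats are home in the riser, level and centred by the last side-camera measurement; I handed the job in at about 22 s of the 61 s, and the sign-off returned no verdict.

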